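Slide the clay box down the drying lane

ROBOT

A 7-joint arm with a two-finger parallel gripper is mounted at the origin on the work surface. World frame = base frame: x ahead of the robot, y to its left, z up, the work surface at z = 0. Lengths are in m, angles in rad, forces in N, time in s.
With the tool pointing down it reaches from about 0.425 to 0.875 m from the base axis. Payload 8.4 kg.
Tool frame: the origin (TCP) lies on the centre line of the jaws, within the pads' length; the fingertips stand ahead of it and the grasp point (between the pads) lies 2 mm behind it (env.tips_ahead is the z of the fingertips in the tool frame, in m); z points along the fingers, y is the direction in which the jaws open and shut (so a half turn about z gives the same grasp; the last joint's range is limited). The gripper opens to 87 mm and grips with 3 to 60 N. Pads are 19 mm wide; open, the fingers measure 117 mm over their backs; the gripper's body (75 mm by 190 mm) begins 51 mm behind the grasp point.
Start: joints at [-1.238, 0.333, 0.04, 1.465, -0.013, 1.343, -0.059], TCP at [0.272, 0.59, 0.24] pointing down, gripper open.
Joint ranges: [-2.58, 2.58], [-0.38, 2.09], [-1.3, 1.39], [0.25, 2.4], [-1.5, 4.64], [0.08, 2.09], [-2.65, 2.65]. Speed limits (rad/s): [2.22, 2.22, 2.79, 2.79, 3.14, 3.14, 3.14].

INTERFACE

Orientations are given as [roll, pitch, yaw] about the fixed x, y, z axes, in that order (R = Rz(yaw) Ry(pitch) Rx(roll)).
In Python, from plant import env gives the robot as it stands.
- The arm moves only by the tool send_rows, never from a script. Its argument "deltas" is text: rows parted by semicolons, each of 7 numbers parted by spaces: the shift along the tool's x, y, z in m, then the turn, a rotation vector about the tool's x, y, z in rad, then the gripper's target within -1 to 1 (shut at 1, half-way at 0, fully open at -1). A call has 1 to 10 rows; each row shifts and turns the commanded pose from where the row before left it, along the tool's axes as they then stand; what a row does not reach is not made up. A row lasts 1/8 s, in which the tool goes at most 62.5 mm and 10.7 degrees, less where a joint would pass 70% of its speed; a pose out of reach is approached as far as the arm can. A call is refused whole if a number of a shift passes 0.0625 or a number of a turn 0.188, either way. A call with a gripper value outside its range is refused whole. The fingers move at their own pace and stop on an object; "squeeze" is the grip in N (left out, the last holds). Time passes only in rows, so rows that do not move let the fingers close. It gives the time, the measured TCP pose, the force and the opening at its end, in the units of the state.
- env.observe(): the state, without advancing time (a new reading comes with each control period).
- env.grab_frame(name): name is "scene" or "top"; returns a dict with "img" (420x560x3 uint8, red, green, blue), "mtx" (3x3 intrinsics, pixels), "k1" (the pictures are not rectified: a ray, as slopes to the right and down, at radius r is drawn at 1 + k1 r^2 times it, then the intrinsics apply), "T" (4x4, takes a point from camera to world coordinates). Camera axes: x right, y up, looking along -z (the intrinsics and any distortion apply to the point x, -y, -z); pixel columns grow to the right and rows downward; lengths in m; the calibration is good to about 2 mm. A picture is of the moment at which its call begins. There is no depth.
- env.close_job(): hands the job in, once; it reports no verdict.
The state is a dict: "time": time; "qpos": joint angles; "qvel": joint speeds; "joint_efforts": joint torques, N m; "ee_pos": TCP position; "tcp_rot": TCP orientation; "force": force on the tool from outside, world axes, zero at the start; "ft_torque": the same for the moment, N m; "gripper_width": opening from 0.0 (shut) to 1.0 (fully open).
Only numpy, scipy, OpenCV 4.12 (cv2) and the standard library are available. Lean on these libraries where they do the work, as an engineer would, in place of code of your own. Each camera call takes 0.05 s, during which the arm holds its last target. There are 200 camera calls.

TASK

Push the lidded clay box with your fingertips off the open end of the drying board and down the lane between the two wooden rails until the whole box stands on the pale plaster slab at the closed end, then back away. The clay is not fired yet: neither the box nor your fingers may touch the rails or the end bar, and the box must slide flat on the board, never lifted or tipped. Leave everything else where it stands.

Things in the scene. Friction and masses are not known exactly. Their poses are not given: they have to be found in the camera images.
- claybox: Sizes here are in mm. Lidded box of leather-hard grey-brown clay, 100 (its x) x 96 (its y) x 50 mm high, 0.4 to 0.85 kg, closed and rigid, standing loose on the open end of the board. Origin at the centre of its underside, z up. At the start its x points roughly (within about 15 degrees) down the lane, and its centre is up to 30 mm to the side of the lane's centre line.
- claybox_center (a point): Centre of the clay box, half-way up (25 above its underside).
- board: Plywood drying board, fixed, 505 x 290 x 12 thick, flat on the table, so its top is 12 above the table. Its x runs along the lane, from the open end towards the closed end (roughly to the robot's right); z up; the origin is on the lane's centre line at table height. The board reaches from x = -270 to x = +235 and y = -145 to +145; from x = -270 to -100 it is bare (the open end, where the box starts).
- rails: Two straight wooden rails and an end bar fixed on the board, all 18 wide and 30 high above the board's top; same origin and axes as the board. The rails run from x = -100 to +228 with inner faces at y = +61 and -61 (lane 122 wide); the end bar closes the lane with its inner face at x = +210. Nothing covers the lane.
- bat_center (a point): Centre of the plaster slab, at its top, flush with the board's top. The slab is 150 long (x = +60 to +210 of the board, up to the end bar) and fills the lane's width. Same axes as the board.
- lane_mouth (a point): On the lane's centre line at the rails' open ends (x = -100 of the board), on the board's top. Same axes as the board.
- pot_a: Small bisque cup, 52 wide, 40 mm high, on the board outside one rail; a bystander to leave alone. Origin at its underside.
- pot_b: Small bisque bowl, 52 wide, 35 mm high, on the board outside the other rail; a bystander to leave alone. Origin at its underside.
- hive: Solid beehive-shaped clay form, 72 wide, 90 mm high, past the closed end of the lane; a bystander to leave alone. Origin at its underside.
- cup: White glazed cup, 72 wide, 80 mm high, past the closed end of the lane; a bystander to leave alone. Origin at its underside.
- brush: Brush lying on the table near the robot; a bystander to leave alone. Origin at its underside.
- brick: Yellowish brick, 110 x 60 x 45 mm, past the open end of the lane; a bystander to leave alone. Origin at its underside.
- weight: Round steel weight with a small knob, 60 wide, 40 mm high, past the open end of the lane; a bystander to leave alone. Origin at its underside.
There are look-alikes about, which are no part of the job. Leave any green or turquoise look-alike of the claybox alone.

How it is judged:
By the outcome, as a careful person would: the job done as asked, in the order asked, and still so for the second after the job is handed in, with the robot touching nothing.
It also fails if it takes over 64 s, if anything falls off the work surface, if the arm or the gripper's body presses on something with over 40 N, if the wrist force passes 120 N, or if a joint passes its speed limit or range.

## Working session

There is one attempt and no reset: what is moved stays moved. The work goes in short steps, Python scripts to look and compute and a tool call to move; the robot and the scene stay as the last step left them, time stands still between calls to the robot, and variables do not carry over. Pictures are saved under pics/ and viewed, about 8 in all and at most 12, crops included, and the job is handed in when it is done.

Besides the shell and the picture viewer there is one more tool, called after ">>>" as name(argument=value, ...) on one line, values as JSON. send_rows: Moves the arm, as the interface text tells. Its arguments: {"type":"object","properties":{"deltas":{"type":"string"},"squeeze":{"type":"number"}},"required":["deltas"]}

```bash
mkdir -p pics; cat > h.py <<'E'
import numpy as np, cv2
from plant import env
def grab(n,f):
    d=env.grab_frame(n); cv2.imwrite('pics/'+f,d['img'][:,:,::-1]); return d
def proj(d,P):
    P=np.atleast_2d(P); T=np.array(d['T']); c=(P-T[:3,3])@T[:3,:3]
    s=np.c_[c[:,0]/-c[:,2], -c[:,1]/-c[:,2]]; r2=(s**2).sum(1,keepdims=True); s=s*(1+d['k1']*r2)
    K=np.array(d['mtx']); return s@K[:2,:2].T+K[:2,2]
def ray(d,uv,z):
    uv=np.atleast_2d(uv).astype(float); K=np.array(d['mtx'])
    s0=(uv-K[:2,2])@np.linalg.inv(K[:2,:2]).T; s=s0.copy()
    for _ in range(20): s=s0/(1+d['k1']*(s**2).sum(1,keepdims=True))
    T=np.array(d['T']); D=np.c_[s[:,0],-s[:,1],-np.ones(len(s))]@T[:3,:3].T
    return T[:3,3]+D*((z-T[2,3])/D[:,2:])
E
python3 - <<'E'
from h import *
for n in('top','scene'):
    d=grab(n,n+'0.png'); print(n,d['mtx'],d['k1'],d['T'])
print(env.observe(),env.tips_ahead)
E
```

```text
top [[510.79057437   0.         282.00674741]
 [  0.         510.79057437 211.42941165]
 [  0.           0.           1.        ]] -0.044031810247407134 [[ 0.00891054  0.98552091 -0.16931965  0.28760969]
 [-0.99993456  0.00756681 -0.00857969  0.03738005]
 [-0.00717425  0.16938502  0.98552384  1.55722066]
 [ 0.          0.          0.          1.        ]]
scene [[470.00995071   0.         277.571569  ]
 [  0.         470.00995071 208.23337465]
 [  0.           0.           1.        ]] 0.03980004874370317 [[ 0.45242601 -0.53376344  0.71442795  1.79643504]
 [ 0.89150717  0.25010193 -0.37770886 -0.59729052]
 [ 0.02292737  0.80780296  0.58900655  1.07182669]
 [ 0.          0.          0.          1.        ]]
{'time': 0.1, 'qpos': array([-1.23819591,  0.33383286,  0.03987706,  1.46617348, -0.01337957,
        1.34330598, -0.05848471]), 'qvel': array([-7.33142362e-04,  8.57017903e-04,  8.74845101e-04, -3.02784136e-03,
        6.65147531e-04,  2.63375049e-05, -1.41746445e-03]), 'joint_efforts': array([ 3.85600419e-03, -6.57800460e+01,  1.33986723e+00, -4.04705358e+01,
       -5.96084353e-02,  4.08983964e-02,  1.11742679e-04]), 'ee_pos': array([0.27189313, 0.58996335, 0.23875761]), 'tcp_rot': array([-3.14014341e+00,  1.17772592e-04,  2.70979319e+00]), 'force': array([ 1.05831809, -0.08459166,  0.07755544]), 'ft_torque': array([-0.02925016,  0.00978455,  0.01758203]), 'gripper_width': 1.0015667793124017} 0.017
```

View pics/top0.png

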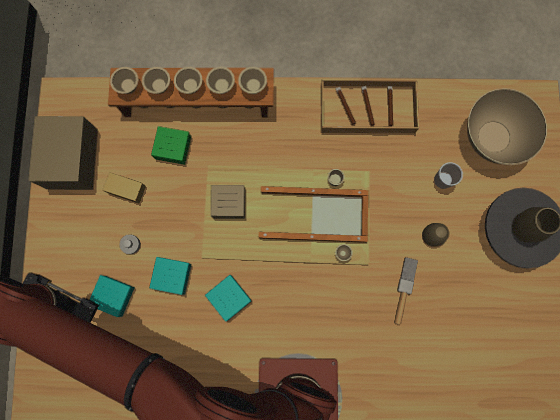

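View pics/scene0.png

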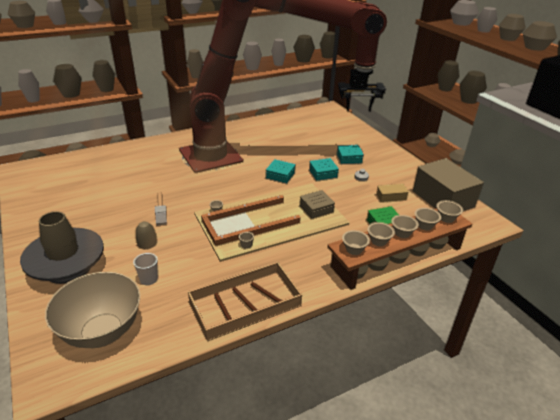

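The top picture shows the clay box at about (228,202), with the lane running right to the slab at (337,215) and the end bar at x≈365. The scene view agrees. I'll zoom in on the board to measure it.

```bash
python3 - <<'E'
from h import *
im=cv2.imread('pics/top0.png')[155:275,195:385]
cv2.imwrite('pics/c1.png',cv2.resize(im,None,fx=4.2,fy=4.2,interpolation=cv2.INTER_CUBIC))
E
```

```text
(no output)
```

View pics/c1.png

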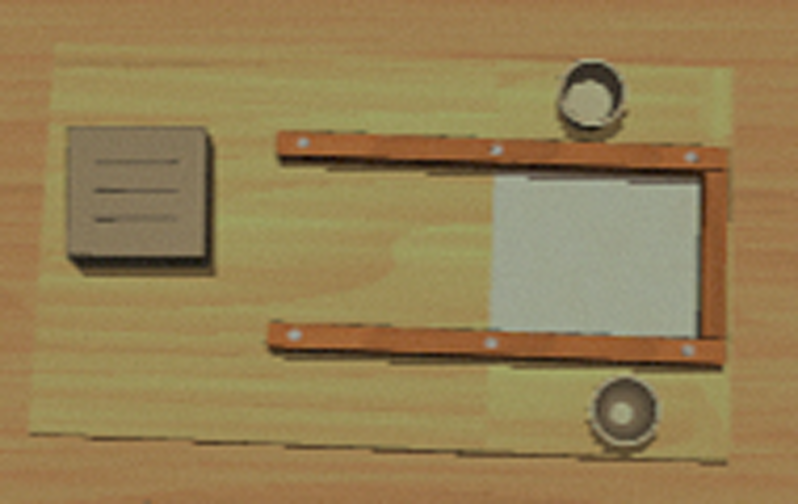

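```bash
cat > fit.py <<'E'
from h import *
d=env.grab_frame('top')
cr=lambda p:(np.array(p,float)+.5)/4.2-.5+[195,155]
U=ray(d,cr([(302,143),(496,150),(691,156)]),.042)[:,:2]; L=ray(d,cr([(293,335),(490,343),(688,350)]),.042)[:,:2]
print(U,L,np.linalg.norm(U-L,axis=1))
M=(U+L)/2; x=M[-1]-M[0]; x/=np.linalg.norm(x); a=np.arctan2(x[1],x[0]); y=np.array([-x[1],x[0]])
print('mid',M,'yaw',a, 'perp yaw',[np.arctan2(*(-(u-l))[[0,1]]) for u,l in zip(U,L)])
S=ray(d,cr([(494,176),(491,330)]),.012)[:,:2]; E=ray(d,cr([(276,131),(268,323),(279,155),(270,347)]),.042)[:,:2]; B=ray(d,cr([(727,149),(723,362)]),.042)[:,:2]
C=ray(d,cr([(67.5,127),(207.5,127),(206,257),(67,256)]),.062)[:,:2]
c=M.mean(0)
f=lambda P:np.c_[(P-c)@x,(P-c)@y]*1e3
print('slab x(60)',f(S),'\nrail ends(-100)',f(E),'\nfar(228)',f(B),'\nbox',f(C),'ctr',f(C.mean(0)[None]),C.mean(0),np.linalg.norm(C-np.roll(C,1,0),axis=1))
print('M in f',f(M),c)
q=ray(d,cr([(55,44),(30,434),(733,67)]),.012)[:,:2];print('board',f(q))
E
python3 fit.py
```

```text
[[ 0.61765293  0.09817525]
 [ 0.61352437 -0.0419218 ]
 [ 0.61019253 -0.182609  ]] [[ 0.47794631  0.10261839]
 [ 0.47333658 -0.03748336]
 [ 0.46939911 -0.17814224]] [0.13977726 0.14025803 0.14086426]
mid [[ 0.54779962  0.10039682]
 [ 0.54343047 -0.03970258]
 [ 0.53979582 -0.18037562]] yaw -1.5992949810382047 perp yaw [np.float64(-1.5390036588459464), np.float64(-1.5391462240120406), np.float64(-1.539081286068294)]
slab x(60) [[  0.48254889  56.81240229]
 [  1.43146431 -57.14693678]] 
rail ends(-100) [[-159.29893683   78.2100885 ]
 [-158.75270063  -61.81720637]
 [-156.34018269   60.57029888]
 [-156.55661075  -78.94574029]] 
far(228) [[166.70292585  76.66847194]
 [165.26926846 -77.98526794]] 
box [[-307.34210359   71.41666262]
 [-207.17225992   74.95271574]
 [-203.51605416  -19.04868802]
 [-301.96308503  -21.90871153]] ctr [[-254.99837568   26.3529947 ]] [0.57728372 0.21425012] [0.09348026 0.10023224 0.09407248 0.09848857]
M in f [[-1.40351169e+02  1.25089492e-01]
 [-1.84161716e-01 -2.50178984e-01]
 [ 1.40535330e+02  1.25089492e-01]] [ 0.5436753  -0.03989379]
board [[-328.52268452  145.27240141]
 [-328.60000603 -144.90287245]
 [ 175.33518021  145.61968097]]
```

>>> send_rows(deltas="0 0 0 0 0 -0.134 0; 0 0 0 0 0 -0.134 0; 0 0 0 0 0 -0.134 0; 0 0 0 0 0 0 0")

```text
time: 0.65
ee_pos: [0.272, 0.5901, 0.2392]
tcp_rot: [-3.141, -0.0, 3.111]
force: [-0.7, 0.3, -0.3]
gripper_width: 0.63
```

>>> send_rows(deltas="-0.0395 -0.0367 0 0 0 0 0; -0.0395 -0.0367 0 0 0 0 0; -0.0395 -0.0367 0 0 0 0 0; -0.0395 -0.0367 0 0 0 0 0; -0.0395 -0.0367 0 0 0 0 0; -0.0395 -0.0367 0 0 0 0 0; -0.0395 -0.0367 0 0 0 0 0; -0.0395 -0.0367 0 0 0 0 0; -0.0395 -0.0367 0 0 0 0 0; -0.0395 -0.0367 0 0 0 0 0")

```text
time: 1.9
ee_pos: [0.6569, 0.2105, 0.2395]
tcp_rot: [3.141, 0.0, 3.108]
force: [-0.0, 0.8, 0.4]
gripper_width: 0.5
```

```bash
cat > go.py <<'E'
from h import *
import sys
from scipy.spatial.transform import Rotation as R
O=np.array([.5454,.0196]); a=-1.600; X=np.array([np.cos(a),np.sin(a)]); Y=np.array([-X[1],X[0]])
s=env.observe(); p=s['ee_pos']; r=R.from_euler('xyz',s['tcp_rot'])
b=p[:2]-O; print('t',s['time'],'board mm',b@X*1e3,b@Y*1e3,'z',p[2]*1e3,'rpy',s['tcp_rot'],'F',s['force'],'w',s['gripper_width'],'q',s['qpos'].round(2))
if len(sys.argv)>4:
    x,y,z,yaw=map(float,sys.argv[1:5]); w=np.r_[O+x/1e3*X+y/1e3*Y,z/1e3]; g=R.from_euler('xyz',[np.pi,0,yaw])
    print('turn',(r.inv()*g).as_rotvec().round(4),'shift in present axes',r.inv().apply(w-p).round(4),'in final axes',g.inv().apply(w-p).round(4))
E
python3 go.py -195.5 105 41 3.112
```

```text
t 1.9 board mm -194.07801727691654 105.90981024642356 z 239.54048988739333 rpy [3.14148100e+00 3.78980100e-05 3.10829493e+00] F [-0.0404599   0.79185881  0.35370511] w 0.500238946625033 q [-0.55  0.42  0.25  1.36 -0.1   1.37  1.23]
turn [ 0.0001  0.     -0.0037] shift in present axes [0.0009 0.0014 0.1985] in final axes [0.0009 0.0014 0.1985]
```

>>> send_rows(deltas="0 0 0.045 0 0 -0.003 0; 0 0.001 0.045 0 0 0 0; 0 0 0.045 0 0 0 0; 0 0 0.045 0 0 0 0; 0 0 0.018 0 0 0 0; 0 0 0 0 0 0 0")

```text
time: 2.65
ee_pos: [0.6555, 0.2125, 0.0409]
tcp_rot: [-3.141, -0.002, 3.113]
force: [0.6, 0.9, 1.5]
gripper_width: 0.501
```

>>> send_rows(deltas="0.006 0 0 0 0 0 0; 0.006 0 0 0 0 0 0; 0.005 0 0 0 0 0 0; 0.004 0 0 0 0 0 0; 0.004 0 0 0 0 0 0; 0.004 0 0 0 0 0 0; 0.004 0 0 0 0 0 0")

```text
time: 3.52
ee_pos: [0.6242, 0.2136, 0.0425]
tcp_rot: [3.141, 0.003, 3.114]
force: [5.4, -0.1, 1.7]
gripper_width: 0.506
```

```bash
python3 go.py -195.5 57.5 41 3.112; python3 - <<'E'
from h import *
d=grab('top','t2.png')
cv2.imwrite('pics/c2.png',cv2.resize(d['img'][155:275,195:385,::-1],None,fx=4.2,fy=4.2,interpolation=cv2.INTER_CUBIC))
E
```

```text
t 3.525 board mm -196.21776049843018 73.10687942181517 z 42.520076007336414 rpy [3.14083642e+00 2.99736373e-03 3.11423393e+00] F [ 5.43517685 -0.13814654  1.67198978] w 0.5055835161425213 q [-0.56  0.52  0.22  1.65 -0.13  0.99  1.24]
turn [0.0008 0.003  0.0022] shift in present axes [ 0.0156 -0.0007  0.0015] in final axes [ 0.0156 -0.0007  0.0015]
```

View pics/c2.png

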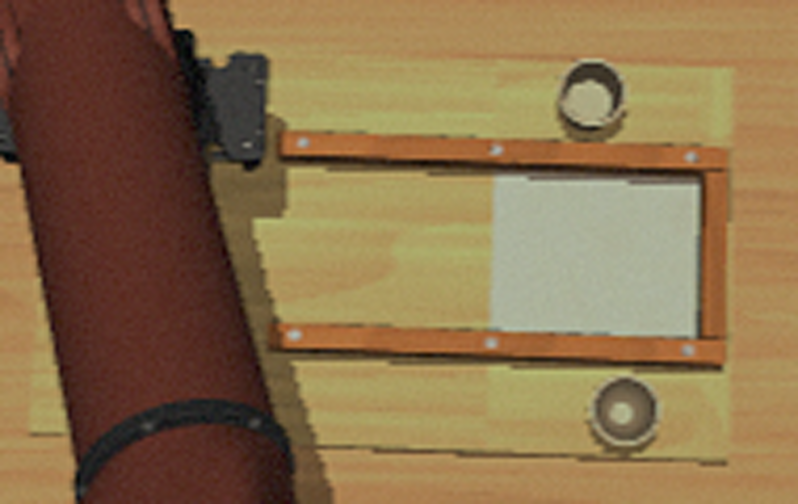

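The arm hides the box from above. The 5 N reading shows contact, so I'll finish the side push, back off, go up, and look.

>>> send_rows(deltas="0.004 0 0 0 0 0 0; 0.004 0 0 0 0 0 0; 0.004 0 0 0 0 0 0; 0.0025 0 0 0 0 0 0; 0.001 0 0 0 0 0 0; 0 0 0 0 0 0 0; 0 0 0 0 0 0 0")

```text
time: 4.45
ee_pos: [0.6086, 0.2141, 0.0424]
tcp_rot: [3.141, 0.002, 3.114]
force: [4.6, 0.1, 4.4]
gripper_width: 0.498
```

```bash
python3 go.py -195.5 57.5 41 3.112
```

```text
t 4.45 board mm -196.30482080851638 57.48678664012496 z 42.423783126901796 rpy [3.14080282e+00 2.28439080e-03 3.11440642e+00] F [4.57474438 0.11567541 4.40069201] w 0.4984704478992855 q [-0.58  0.49  0.22  1.69 -0.12  0.97  1.23]
turn [0.0008 0.0023 0.0024] shift in present axes [-0.     -0.0008  0.0014] in final axes [-0.     -0.0008  0.0014]
```

>>> send_rows(deltas="-0.01 0 0 0 0 0 0; -0.03 0 0 0 0 0 0; 0 0 -0.05 0 0 0 0; 0 0 -0.05 0 0 0 0; 0 0 -0.05 0 0 0.14 0; 0 0 0 0 0 0.18 0; 0 0 0 0 0 0.18 0; 0 0 0 0 0 0.18 0; 0 0 0 0 0 0.18 0; 0 0 0 0 0 0.18 0")

```text
time: 5.7
ee_pos: [0.6468, 0.213, 0.1906]
tcp_rot: [-3.139, -0.001, 2.069]
force: [0.7, 0.2, -0.1]
gripper_width: 0.499
```

>>> send_rows(deltas="0 0 0 0 0 0.18 0; 0 0 0 0 0 0.18 0; 0 0 0 0 0 0.17 0; 0.05 0 0 0 0 0 0; 0.05 0 0 0 0 0 0; 0.05 0 0 0 0 0 0; 0.05 0 0 0 0 0 0; 0 0 0 0 0 0 0")

```text
time: 6.7
ee_pos: [0.6497, 0.419, 0.1889]
tcp_rot: [-3.137, -0.0, 1.552]
force: [0.1, -0.2, -0.2]
gripper_width: 0.499
```

```bash
python3 go.py -285 0 41 1.5416; python3 - <<'E'
from h import *
d=grab('top','t3.png')
cv2.imwrite('pics/c3.png',cv2.resize(d['img'][155:275,195:385,::-1],None,fx=4.2,fy=4.2,interpolation=cv2.INTER_CUBIC))
E
```

```text
t 6.7 board mm -402.24659686834315 92.57032823149082 z 188.94088966511248 rpy [-3.13727040e+00 -4.14427990e-04  1.55215483e+00] F [ 0.05301578 -0.16234426 -0.22876075] w 0.49906558502180676 q [-0.9   0.65  0.47  1.17 -0.29  1.38 -0.48]
turn [-0.0043 -0.0004  0.0106] shift in present axes [-0.1163 -0.0932  0.1483] in final axes [-0.1172 -0.0926  0.1479]
```

View pics/c3.png

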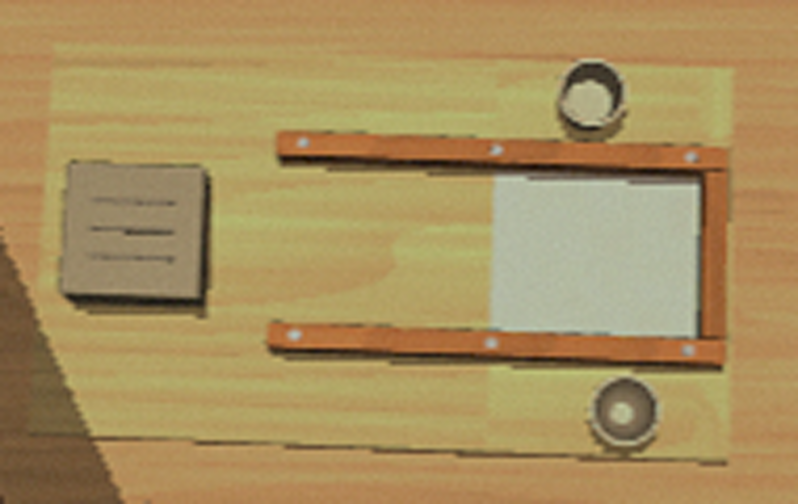

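```bash
cat > box.py <<'E'
from h import *
import sys
O=np.array([.5454,.0196]); a=-1.600; X=np.array([np.cos(a),np.sin(a)]); Y=np.array([-X[1],X[0]])
d=env.grab_frame('top')
p=np.array(eval(sys.argv[1]),float); uv=(p+.5)/4.2-.5+[195,155]
C=ray(d,uv,.062)[:,:2]-O; C=np.c_[C@X,C@Y]*1e3
e=lambda i,j:np.degrees(np.arctan2(*(C[j]-C[i])[::-1]))
print(C.round(1),C.mean(0),e(0,1),e(3,2),e(3,0)-90,e(2,1)-90)
E
python3 box.py '[(70,160),(206,167),(202.5,299),(63,293)]'
```

```text
[[-244.6   47.2]
 [-147.3   45.7]
 [-144.9  -49.2]
 [-243.6  -48.6]] [-195.10766372   -1.23851722] -0.9203325713449997 -0.34160339699799636 0.5729737601974136 1.4236593551841565
```

>>> send_rows(deltas="0 0 0 -0.004 0 0.0106 0; -0.039 -0.031 0 0 0 0 0; -0.039 -0.031 0 0 0 0 0; -0.039 -0.031 0 0 0 0 0; 0 0 0.05 0 0 0 0; 0 0 0.05 0 0 0 0; 0 0 0.04 0 0 0 0; 0 0 0.007 0 0 0 0; 0 0 0 0 0 0 0")

```text
time: 7.92
ee_pos: [0.5566, 0.2988, 0.0452]
tcp_rot: [3.137, -0.0, 1.533]
force: [1.0, -0.1, -0.1]
gripper_width: 0.504
```

```bash
python3 go.py 75.5 0 41 1.5416
```

```text
t 7.925 board mm -279.3998937675196 3.08022165475579 z 45.20262379071039 rpy [ 3.13698107e+00 -2.36236893e-04  1.53290441e+00] F [ 1.01149593 -0.06285724 -0.11056879] w 0.5035512469172426 q [-0.93  0.49  0.47  1.73 -0.26  0.97 -0.4 ]
turn [ 0.0046 -0.0002 -0.0087] shift in present axes [-0.3549 -0.      0.0041] in final axes [-0.3549 -0.0031  0.0042]
```

>>> send_rows(deltas="0 -0.004 0.004 0.0046 0 -0.0087 0; 0 0 0 0 0 0 0; 0 0 0 0 0 0 0")

```text
time: 8.3
ee_pos: [0.5523, 0.2998, 0.0409]
tcp_rot: [3.141, -0.001, 1.543]
force: [-0.1, 0.6, -1.1]
gripper_width: 0.501
```

```bash
python3 go.py 75.5 -1 41 1.5416
```

```text
t 8.3 board mm -280.2494240585995 -1.2991605596678772 z 40.87699423358675 rpy [ 3.14148149e+00 -7.39616925e-04  1.54299405e+00] F [-0.12569157  0.60325883 -1.08003631] w 0.5009258146637633 q [-0.93  0.5   0.47  1.74 -0.26  0.97 -0.39]
turn [ 0.0001 -0.0007  0.0014] shift in present axes [-3.557e-01 -2.000e-04 -4.000e-04] in final axes [-3.557e-01  3.000e-04 -1.000e-04]
```

Contact is due at about x = -255. I'll push with 8 mm rows and check part-way.

>>> send_rows(deltas="-0.008 0 0 0 0 0.0014 0; -0.007 0 0 0 0 0 0; -0.005 0 0 0 0 0 0; -0.005 0 0 0 0 0 0; -0.006 0 0 0 0 0 0; -0.008 0 0 0 0 0 0; -0.008 0 0 0 0 0 0; -0.008 0 0 0 0 0 0; -0.008 0 0 0 0 0 0; -0.008 0 0 0 0 0 0")

```text
time: 9.55
ee_pos: [0.55, 0.228, 0.0402]
tcp_rot: [-3.141, -0.0, 1.541]
force: [0.3, 3.8, -0.2]
gripper_width: 0.5
```

```bash
python3 go.py 75.5 -1 41 1.5416; python3 - <<'E'
from h import *
d=grab('top','t4.png')
cv2.imwrite('pics/c4.png',cv2.resize(d['img'][155:275,195:385,::-1],None,fx=4.2,fy=4.2,interpolation=cv2.INTER_CUBIC))
E
```

```text
t 9.55 board mm -208.40060881391062 -1.5096009821633907 z 40.215498388740095 rpy [-3.14103886e+00 -9.71273520e-05  1.54135304e+00] F [ 0.34210937  3.82934888 -0.18091149] w 0.5003163810463446 q [-0.87  0.44  0.49  1.83 -0.25  0.94 -0.29]
turn [-0.0006 -0.0001 -0.0002] shift in present axes [-0.2839  0.0006 -0.0008] in final axes [-0.2839  0.0005 -0.0008]
```

View pics/c4.png

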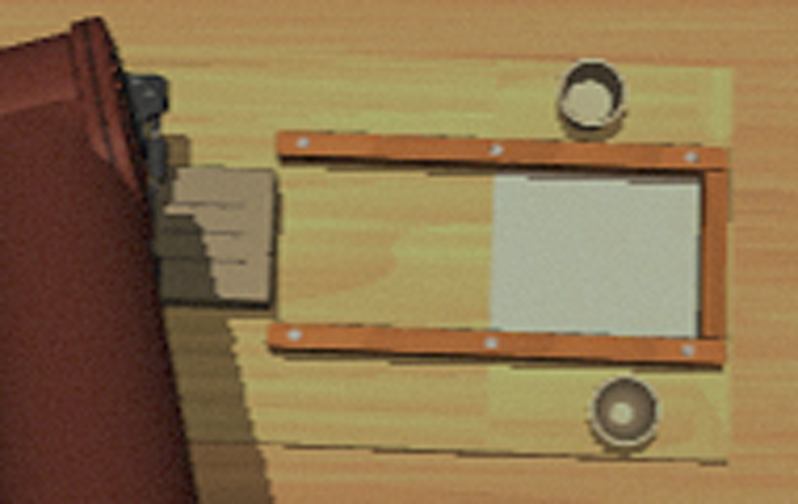

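The box front face runs from (275,170) to (270,302), square and centred between the rails. I'll continue.

>>> send_rows(deltas="-0.009 0 0 0 0 0 0; -0.009 0 0 0 0 0 0; -0.009 0 0 0 0 0 0; -0.009 0 0 0 0 0 0; -0.009 0 0 0 0 0 0; -0.009 0 0 0 0 0 0; -0.009 0 0 0 0 0 0; -0.009 0 0 0 0 0 0; -0.009 0 0 0 0 0 0; -0.009 0 0 0 0 0 0")

```text
time: 10.85
ee_pos: [0.5473, 0.138, 0.0402]
tcp_rot: [-3.141, -0.0, 1.541]
force: [0.1, 4.6, 2.0]
gripper_width: 0.499
```

```bash
python3 go.py 75.5 -1 41 1.5416; python3 - <<'E'
from h import *
d=grab('top','t5.png')
cv2.imwrite('pics/c5.png',cv2.resize(d['img'][155:275,195:385,::-1],None,fx=4.2,fy=4.2,interpolation=cv2.INTER_CUBIC))
E
```

```text
t 10.85 board mm -118.35806694600522 -1.5578405824750488 z 40.184598637439684 rpy [-3.14098669e+00 -8.07369824e-06  1.54147598e+00] F [0.08588871 4.63149454 2.03259373] w 0.4990687875986741 q [-0.76  0.39  0.52  1.9  -0.24  0.91 -0.15]
turn [-0.0006 -0.     -0.0001] shift in present axes [-0.1939  0.0006 -0.0008] in final axes [-0.1939  0.0006 -0.0008]
```

View pics/c5.png

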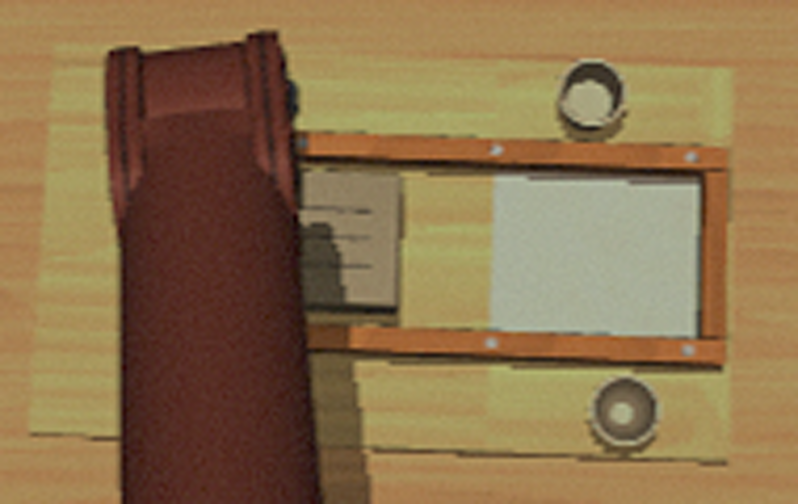

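```bash
python3 box.py '[(305,170),(402,176),(398,307),(305,303)]'
```

```text
[[-76.7  46.1]
 [ -7.6  44.2]
 [ -7.1 -49.8]
 [-72.6 -49.4]] [-41.03415339  -2.21291013] -1.5105340432595025 -0.3581170398371321 2.4646415064434706 0.31084738927006583
```

>>> send_rows(deltas="-0.009 0 0 0 0 0 0; -0.009 0 0 0 0 0 0; -0.009 0 0 0 0 0 0; -0.009 0 0 0 0 0 0; -0.009 0 0 0 0 0 0; -0.009 0 0 0 0 0 0; -0.009 0 0 0 0 0 0")

```text
time: 11.82
ee_pos: [0.5453, 0.0748, 0.0401]
tcp_rot: [-3.141, 0.0, 1.541]
force: [-0.3, 2.1, -2.5]
gripper_width: 0.501
```

The box is at y ≈ -2.5 mm and within 1° of square, so there is 10 mm or more of clearance on each side. Next leg.

>>> send_rows(deltas="-0.009 0 0 0 0 0 0; -0.009 0 0 0 0 0 0; -0.009 0 0 0 0 0 0; -0.009 0 0 0 0 0 0; -0.009 0 0 0 0 0 0; -0.009 0 0 0 0 0 0; -0.009 0 0 0 0 0 0; -0.009 0 0 0 0 0 0")

```text
time: 12.82
ee_pos: [0.5433, 0.003, 0.0402]
tcp_rot: [-3.141, 0.0, 1.541]
force: [0.5, 2.7, -2.1]
gripper_width: 0.501
```

```bash
python3 go.py 75.5 -1 41 1.5416; python3 - <<'E'
from h import *
d=grab('top','t6.png')
cv2.imwrite('pics/c6.png',cv2.resize(d['img'][155:275,195:385,::-1],None,fx=4.2,fy=4.2,interpolation=cv2.INTER_CUBIC))
E
```

```text
t 12.825 board mm 16.679581542437532 -1.5948801032632522 z 40.17420281841607 rpy [-3.14097036e+00  2.15453507e-05  1.54147458e+00] F [ 0.45611259  2.72522545 -2.10394165] w 0.5006069035907967 q [-0.58  0.35  0.57  1.96 -0.24  0.9   0.09]
turn [-0.0006  0.     -0.0001] shift in present axes [-0.0588  0.0006 -0.0008] in final axes [-0.0588  0.0006 -0.0008]
```

View pics/c6.png

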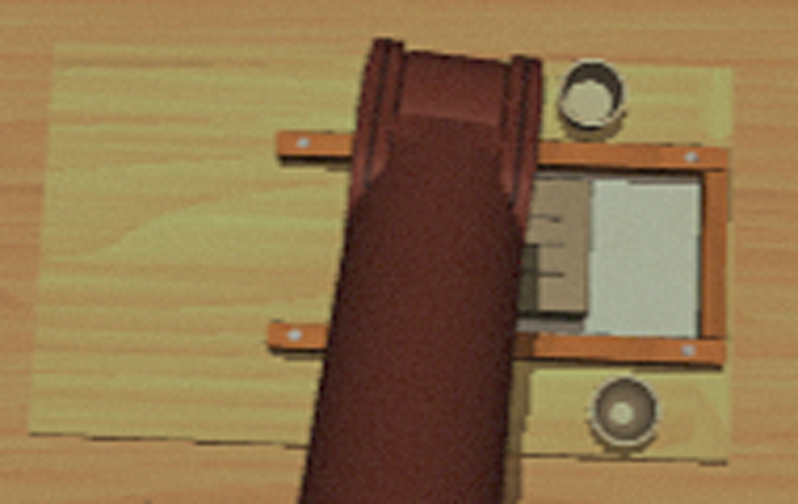

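The front edge, (592,181) to (587,314), is still centred. Last 58 mm, slowing at the end.

>>> send_rows(deltas="-0.008 0 0 0 0 0 0; -0.008 0 0 0 0 0 0; -0.008 0 0 0 0 0 0; -0.008 0 0 0 0 0 0; -0.008 0 0 0 0 0 0; -0.007 0 0 0 0 0 0; -0.005 0 0 0 0 0 0; -0.004 0 0 0 0 0 0; -0.002 0 0 0 0 0 0; 0 0 0 0 0 0 0")

```text
time: 14.12
ee_pos: [0.5417, -0.0546, 0.0402]
tcp_rot: [-3.141, 0.0, 1.541]
force: [-0.1, 3.4, 3.1]
gripper_width: 0.502
```

```bash
python3 go.py 75.5 -1 41 1.5416
```

```text
t 14.125 board mm 74.32525900159784 -1.5140653839824894 z 40.24060046810164 rpy [-3.14116286e+00  3.01297884e-04  1.54134869e+00] F [-0.09985886  3.35767715  3.1482714 ] w 0.5015955572321807 q [-0.49  0.36  0.59  1.96 -0.25  0.9   0.21]
turn [-0.0004  0.0003 -0.0003] shift in present axes [-0.0012  0.0005 -0.0008] in final axes [-0.0012  0.0005 -0.0008]
```

Back away along the lane, then up and away towards the open end for a final look.

>>> send_rows(deltas="0.008 0 0 0 0 0 0; 0.02 0 0 0 0 0 0; 0.03 0 0 0 0 0 0; 0 0 -0.04 0 0 0 0; 0 0 -0.05 0 0 0 0; 0 0 -0.05 0 0 0 0; 0.05 0 0 0 0 0 0; 0.05 0 0 0 0 0 0; 0.05 0 0 0 0 0 0; 0.05 0 0 0 0 0 0")

```text
time: 15.38
ee_pos: [0.5491, 0.2048, 0.1801]
tcp_rot: [-3.141, 0.001, 1.541]
force: [0.5, 0.2, 0.2]
gripper_width: 0.504
```

>>> send_rows(deltas="0.04 0 0 0 0 0 0; 0.04 0 0 0 0 0 0; 0 0 0 0 0 0 0; 0 0 0 0 0 0 0")

```text
time: 15.88
ee_pos: [0.5517, 0.2826, 0.1798]
tcp_rot: [-3.141, 0.001, 1.541]
force: [-0.5, -0.6, 0.5]
gripper_width: 0.5
```

```bash
python3 go.py; python3 - <<'E'
from h import *
d=grab('top','t7.png')
cv2.imwrite('pics/c7.png',cv2.resize(d['img'][155:275,195:385,::-1],None,fx=4.2,fy=4.2,interpolation=cv2.INTER_CUBIC))
E
```

```text
t 15.875 board mm -263.05782110977805 -1.4056017548559843 z 179.7962089569647 rpy [-3.14094243e+00  1.48837838e-03  1.54101684e+00] F [-0.51761889 -0.60191039  0.45013732] w 0.5001974568415621 q [-0.93  0.33  0.47  1.64 -0.16  1.21 -0.45]
```

View pics/c7.png

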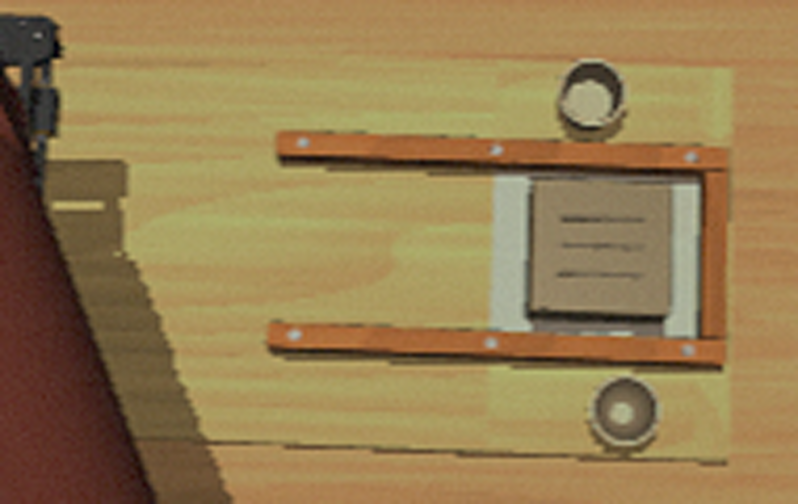

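The box stands on the slab with corners at about (533,179), (672,184), (668,316) and (529,311). White shows behind and ahead of it, and the gripper is clear at the open end.

```bash
python3 box.py '[(533,179),(672,184),(668,316),(529,311)]'; python3 -c "
from plant import env
print(env.close_job())"
```

```text
[[ 85.4  45.5]
 [184.2  45.5]
 [182.7 -49.2]
 [ 85.  -49.2]] [134.33922421  -1.84115941] 0.016136961892332952 0.029867033256691704 -0.2673151581682873 -0.8942123697616466
the job is handed in; nothing more can be done
None
```

The clay box is on the plaster slab, and I handed the job in at about 16 s of the 64 s allowed. I pushed it sideways on the open end with half-open fingertips to centre and square it. Then I pushed it down the lane from behind with both fingertips, backed off, and raised the arm clear at the open end.

- **Final position:** the box spans about x = 85 to 184 mm, on a slab that runs from 60 to 210. Its centre is 2 mm off the lane's centre line and it is within 1° of square. That leaves about 11 mm to the nearer rail and about 25 mm to the end bar.
- **Contact:** the readings at the end of each move never passed about 6 N, and none suggested contact with a rail or the end bar. The arm hid part of the box during the pushes, so those stretches rest on the pictures and readings at the end of each move.
- **Bystanders:** the two pots had not moved in the last picture. I did not take a last picture of the other bystanders, but the arm only worked low around the box and in the lane.

No check failed or disagreed beyond the roughly 2 mm accuracy of the camera calibration.

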